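# Clamp a stone model in the trimming jig and secure the pin with its R-clip

## Robot

A 6-joint arm with a two-finger parallel gripper is mounted at the origin on a cart in front of the work surface, level with it; the furniture and walls round the work are solid. World frame = base frame: x ahead of the robot, y to its left, z up, the work surface at z = 0. Lengths are in m, angles in rad, forces in N, time in s.
With the tool pointing down it reaches from about 0.375 to 0.975 m from the base axis. Payload 3.8 kg.
Tool frame: the origin (TCP) lies midway between the tips of the shut fingers; the grasp point (between the pads) lies 19 mm behind it; z points along the fingers, y is the line along which they close (so a half turn about z gives the same grasp; the last joint's range is limited). The gripper opens to 85 mm and grips with 20 to 120 N. Pads are 22 mm wide; open, the fingers measure 114 mm over their backs; the gripper's body (76 mm by 85 mm) begins 54 mm behind the grasp point. The pads swing forward as they close: fully open they stand 13 mm farther back than shut.
Start: joints at [1.256, 0.264, 1.604, -0, 1.274, -0.037], TCP at [0.185, 0.649, 0.231] pointing down, gripper open.
Joint ranges: [-2.63, 2.63], [-0.94, 2.18], [0.31, 2.57], [-1.31, 4.45], [0, 2.66], [-2.55, 2.55]. Speed limits (rad/s): [2.57, 2.57, 3.14, 3.14, 3.14, 3.14].

## Interface

Orientations are given as a rotation vector (axis times angle).
In Python, from cell import * gives the robot as it stands.
- The arm moves only by the tool apply_moves, never from a script. Its argument "deltas" is a list that holds one entry, the list of rows, each a list of 7 numbers: the shift along the tool's x, y, z in mm, then the turn, a rotation vector about the tool's x, y, z in degrees, then the finger opening in mm, from 0 to 85.4. A call has 1 to 10 rows; each row is the pose to reach, as a shift and turn from the pose commanded when the call began, along the tool's axes at that moment; what a row does not reach only later rows make up. A row lasts 1/12 s, in which the tool goes at most 41.7 mm and 7.16 degrees, less where a joint would pass 70% of its speed; a pose out of reach is approached as far as the arm can. A call with a gripper value outside its range is refused whole. The fingers move at their own pace and stop on an object; the grip force is fixed at half the most. Time passes only in rows, so rows that repeat a pose let the fingers close. It gives the time, the measured TCP pose, the force, the opening and the grip force at its end, in the units of the state.
- read_state(): the state, without advancing time (a new reading comes with each control period).
- snapshot(name): name is "scene" or "top" or "wrist"; returns a dict with "image" (384x512x3 uint8, blue, green, red), "vertical_fov" (degrees; the focal length in pixels is half the picture's height over the tangent of half this angle, whatever the lens; pixels are square), "cx", "cy" (the principal point, pixels), "cam_to_world" (4x4, takes a point from camera to world coordinates). Camera axes: x right, y down, z forward; pixel columns grow to the right and rows downward; lengths in m; the calibration is good to about 2 mm. A picture is of the moment at which its call begins. There is no depth.
- finish_job(): hands the job in; it is judged then, once.
The state is a dict: "t": time; "joint_pos": joint angles; "joint_vel": joint speeds; "tau": joint torques, N m; "ee_pos": TCP position; "tool_rot": TCP orientation; "wrist_force": force on the tool from outside, world axes, zero at the start; "wrist_torque": the same for the moment, N m; "width": finger opening in m; "finger_force": force on a finger pad.
Only numpy, scipy, OpenCV 4.12 (cv2) and the standard library are available. Lean on these libraries where they do the work, as an engineer would, in place of code of your own. Each camera call takes 0.05 s, during which the arm holds its last target. There are 200 camera calls.

## Task

Clamp the stone dental model in the jig: set it teeth up on the grey platform between the brass dowels, its flat heel towards the side of the pin's red head, swing the yellow hold-down bar fully down over it into the fork, and only then push the red-headed clevis pin fully home through fork and bar. Then pull the steel R-clip out of its wooden rack and push its straight leg down through the pin's cross-hole until its bent leg has ridden over the side of the pin and the pin sits in the bent leg's bow; leave it there upright. Do not disturb the other things on the bench.

Things in the scene. Friction and masses are not known exactly. Their poses are not given: they have to be found in the camera images.
- model_centre (a point): Stone dental cast, 56 mm along its x, 64 along y, 27 high, 0.11 kg, loose. Point: centre of its outline, 13.5 mm above its underside; z up when teeth are up. Flat heel face at x = +27 mm (54 wide, 13 high); front of the base flat at x = -20 mm, teeth overhang it to x = -28 mm from 12 mm above the underside. Grip it low, front to heel (along x, 55 mm).
- nest (a point): On the jig's grey platform, 22 mm above the bench: the model's underside centre belongs here, heel towards jig +y (model x along jig +y). Axes are the jig's: z up, x from fork (x = -60 mm) to hinge (x = +80), y to the pin's head. Six dowels 8 mm high leave 2.5 mm play; fingers fit at heel and front. Base plate 12 mm high, x -85 to +105, y -55 to +55 mm. Jig is screwed down.
- bar (a joint): Hinge of the yellow hold-down bar, rad: 0 = down in the fork and level, grows as it swings up and back, 1.85 at most. It is stiff and stays where it is left (about 0.28 N m). Its rubber foot just clears the model (1.5 mm) when it is down.
- bar_hinge (a point): Point on the bar's hinge axis, in the bar's mid-plane, 66 mm above the bench; axes are the jig's, the hinge axis is y. With the bar at angle a, a point at distance L along it lies at x = -L cos a, z = +L sin a in this frame.
- bar_grip (a point): On the black cross handle at the free end of the bar: a round rod, 12 mm thick and 90 mm long along the jig's y, whose axis is 195 mm from the hinge axis. This point is on the rod's axis 27 mm to the -y side of the bar (bar 14 mm wide); the other side is the same. The rod may turn in the fingers.
- pin (a joint): Travel of the clevis pin, m: 0 = drawn out, 0.055 = home, its head against the fork. It slides along the jig's -y with 2 N of friction and stays where it is left; it cannot turn.
- pin_head (a point): Centre of the outer end face of the pin's red head (a disc 26 mm across, 12 mm thick, its axis level along the jig's y, 66 mm above the bench). Push it along the jig's -y. It lies 77 mm from the centre of the cross-hole, so when home 77 mm from the seat point.
- pin_hole (a point): Centre of the pin's cross-hole, on the pin's axis (66 mm above the bench). The hole is upright, 7.5 mm wide, countersunk to about 14 mm, through the 20 mm thick steel pin, 11 mm from its free end. Axes are the jig's. When the pin is home it lies 16 mm outside the fork's face; the fork's tops are 82 mm above the bench, 32 mm long in x.
- seat (a point): Fixed point of the jig, 66 mm above the bench, where the centre of the cross-hole is when the pin is home.
- clip_ring (a point): Centre of the flat coil (24 mm across, 10 mm thick along the clip's y) at the top of the steel R-clip; grip it across its 10 mm thickness. The clip is loose, 55 g, wire 5 mm thick, and starts upright in the wooden rack. Axes are the clip's: x from the straight leg towards the bent leg, z up along the legs.
- clip_seat (a point): Point on the R-clip's straight leg that must come to the centre of the cross-hole: 46 mm below the coil's centre, 4.5 mm to its -x side; the leg goes on 24 mm below. The bent leg at +x is sprung: its waist, 11 mm below, must be forced over the side of the pin (up to 8 N); then its bow holds the pin; resistance rises again if pushed too deep. Clip y must lie along the pin; bent leg on either side.
- clip_rack: Wooden clip rack, screwed down. Origin: on the bench below the axis of its leg hole (7.5 mm wide, 24 mm deep). Block 34 mm high, foot 56 x 44 mm. The R-clip is lifted straight up, 25 mm or more, to come free.
- white_pot: White screw pot, 48 mm across, 49 mm high, loose bystander; origin under its centre.
- mug: Spotted mug, 82 mm across, 91 mm high, loose bystander; origin under its centre.
- pliers: Blue-handled pliers lying flat, 117 x 52 x 13 mm, loose bystander; origin under the centre.
- spirit_burner: Glass spirit burner, 62 mm across, 86 mm high, loose bystander; origin under its centre.
- plaster_bowl: Green plaster bowl, 129 mm across, 80 mm high, loose bystander; origin under its centre.

How it is judged:
On the way, in this order (a step that is already met when the one before it is completed fails the run):
1. the model lies teeth up on the platform between the dowels, released (distance between model_centre and nest below 0.0185 m and horizontal distance between model_centre and nest below 0.008 m and angle between model_centre's own z axis and vertical below 0.1 rad and contact force between the fingers and model below 0.3 N), for 0.2 s.
2. the bar is fully down over the model (value of joint bar below 0.04 rad), for 0.2 s.
3. the pin is home through fork and bar (value of joint pin above 0.0515 m and value of joint bar below 0.04 rad), for 0.2 s.
4. the R-clip's straight leg is in the cross-hole and the pin sits in the bow of its bent leg (distance between clip_seat and pin_hole below 0.005 m and angle between the y axis of clip_seat and the y axis of pin_hole, either way round below 0.3 rad and angle between clip_seat's own z axis and vertical below 0.25 rad), for 0.2 s.
At the end, for the whole second after the job is handed in: Model flat, teeth up, between the dowels (8 mm in plan); bar down (0.04 rad); pin home (over 51.5 of 55 mm); R-clip in the cross-hole, its seat point within 5 mm of the hole's centre, upright within 0.25 rad, its plane square to the pin within 0.3 rad (all of step 3 and all of step 4 and distance between model_centre and nest below 0.0185 m and horizontal distance between model_centre and nest below 0.008 m and angle between model_centre's own z axis and vertical below 0.1 rad); the robot touches nothing.
It fails at once if the pin was pushed in while the bar was not down (value of joint pin above 0.025 m and value of joint bar above 0.08 rad).
It fails at once if the model was tipped over (angle between model_centre's own z axis and vertical above 0.7 rad).
It fails at once if a bystander was disturbed (distance of any of white_pot, mug, spirit_burner, plaster_bowl from where it was at the start of the episode above 0.02 m or distance of pliers from where it was at the start of the episode above 0.03 m).
It also fails if it takes over 72 s, if anything falls off the work surface, if the arm or the gripper's body presses on something with over 40 N, if the wrist force passes 120 N, or if a joint passes its speed limit or range.

## Working session

There is one attempt and no reset: what is moved stays moved. The work goes in short steps, Python scripts to look and compute and a tool call to move; the robot and the scene stay as the last step left them, time stands still between calls to the robot, and variables do not carry over. Pictures are saved under pics/ and viewed, at most 10 in all, crops included, and the job is handed in when it is done.

Besides the shell and the picture viewer there is one more tool, called in YAML: its name, and indented under it one key for each argument. apply_moves: Moves the arm, as the interface text tells. Its arguments: {"type":"object","properties":{"deltas":{"type":"array","items":{"type":"array","items":{"type":"array","items":{"type":"number"}}}}},"required":["deltas"]}

```bash
mkdir -p pics; ls; python3 - <<'E'
from cell import *
import cv2
s=read_state();print(s)
for n in("scene","top"):
    d=snapshot(n);cv2.imwrite(f"pics/{n}0.png",cv2.resize(d["image"],(800,600),interpolation=cv2.INTER_CUBIC));print(n,d["vertical_fov"],d["cx"],d["cy"],d["cam_to_world"])
E
```

```text
pics
{'t': 0.0, 'joint_pos': array([ 1.25612662e+00,  2.64773913e-01,  1.60538616e+00,  2.45401107e-05,
        1.27365432e+00, -3.68731503e-02]), 'joint_vel': array([-9.44633861e-04, -2.72529383e-03,  4.89477868e-04,  2.69037606e-05,
       -4.49417286e-04,  1.37585530e-03]), 'tau': array([ 2.56330086e-04, -5.15138304e+01, -3.67303383e+01, -2.21269474e-04,
        1.32887287e-02,  1.51401127e-05]), 'ee_pos': array([0.18486326, 0.64844208, 0.22994144]), 'tool_rot': array([-0.43491404, -3.11092533,  0.00342922]), 'wrist_force': array([ 0.51289378, -0.37224004,  0.18622035]), 'wrist_torque': array([0.05781504, 0.02197359, 0.02750835]), 'finger_force': 0.0, 'width': 0.08525802186033338}
scene 52.4297504628456 254.3303682545589 187.30187327898022 [[ 0.58376952 -0.4090371   0.70135711 -0.17429933]
 [-0.81169333 -0.31439989  0.49224654 -0.6776022 ]
 [ 0.0191595  -0.85664541 -0.51554976  0.66433018]
 [ 0.          0.          0.          1.        ]]
top 42.979940626511464 258.78024677483603 201.40559959352606 [[-0.00470966 -0.98591262  0.16719489  0.42675979]
 [-0.99985501  0.00737873  0.01534621 -0.12706189]
 [-0.01636371 -0.16709838 -0.98580442  1.27617825]
 [ 0.          0.          0.          1.        ]]
```

View pics/scene0.png

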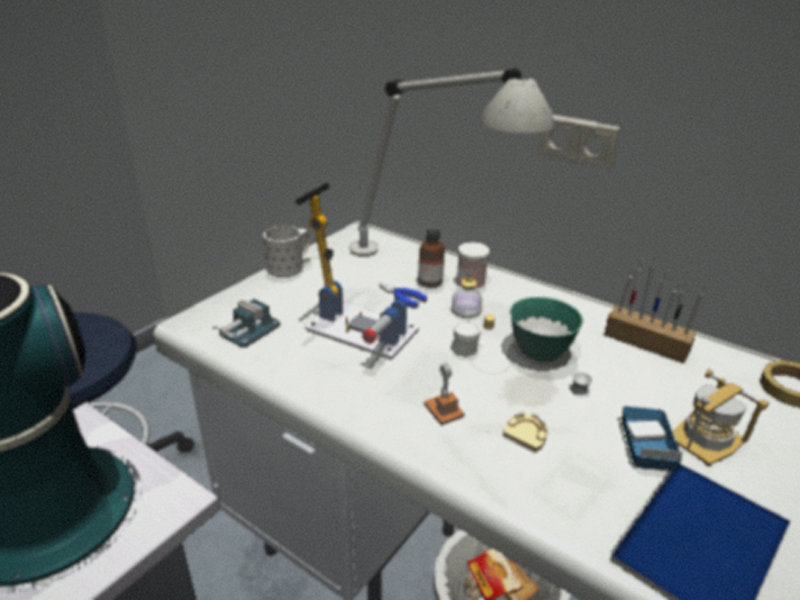

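View pics/top0.png

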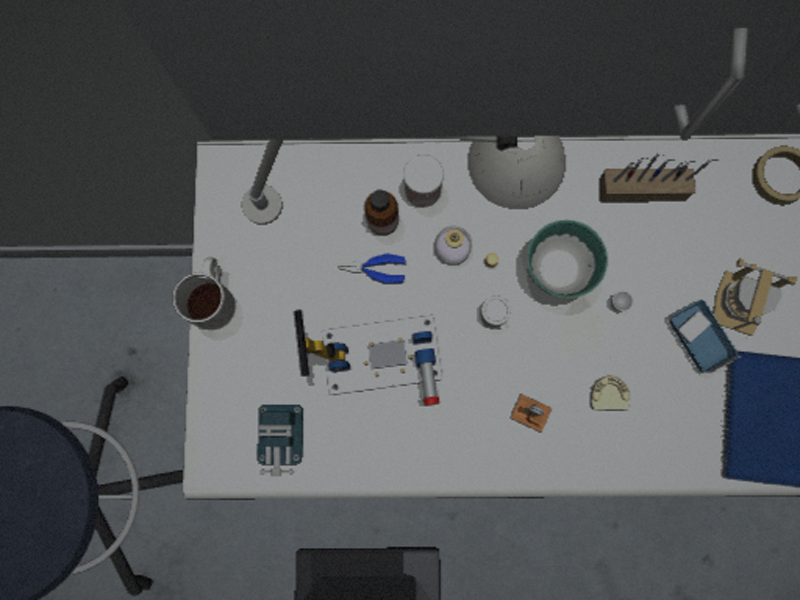

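```bash
cat > h.py <<'E'
import numpy as np, cv2
from scipy.spatial.transform import Rotation as R
def f(d): return d["image"].shape[0]/2/np.tan(np.radians(d["vertical_fov"]/2))
def ray(d,u,v,z):
    T=np.array(d["cam_to_world"]);c=T[:3,:3]@np.array([(u-d["cx"])/f(d),(v-d["cy"])/f(d),1]);o=T[:3,3]
    return o+c*(z-o[2])/c[2]
def proj(d,p):
    T=np.array(d["cam_to_world"]);c=T[:3,:3].T@(np.array(p)-T[:3,3]);return c[:2]/c[2]*f(d)+[d["cx"],d["cy"]]
def rel(s,p,rot=None):
    """shift (mm) and turn (deg) in tool axes from state pose to world p, rot"""
    q=R.from_rotvec(s["tool_rot"]);t=q.inv().apply(np.array(p)-s["ee_pos"])*1000
    return np.round(t,1), None if rot is None else np.round(np.degrees((q.inv()*rot).as_rotvec()),1)
def down(yaw): # tool z down, tool y axis at world yaw (deg)
    a=np.radians(yaw);y=np.array([np.cos(a),np.sin(a),0]);z=np.array([0,0,-1.])
    return R.from_matrix(np.c_[np.cross(y,z),y,z])
E
python3 - <<'E'
from cell import *
from h import *
d=snapshot("top")
np.save("top.npy",d,allow_pickle=True)
im=d["image"]
c=lambda x,y,w,h,k:cv2.resize(im[y:y+h,x:x+w],None,fx=k,fy=k,interpolation=cv2.INTER_CUBIC)
o=np.vstack([c(180,190,120,75,5),c(310,230,120,45,5)])
cv2.imwrite("pics/crop1.png",cv2.convertScaleAbs(o,alpha=1.4))
for p in([0,0,0],[0.185,.649,.23]):print(proj(d,p)*800/512)
q=R.from_rotvec(read_state()["tool_rot"]).as_matrix();print(q.round(3))
w=snapshot("wrist");print(w["vertical_fov"],q.T@(w["cam_to_world"][:3,3]-read_state()["ee_pos"]),q.T@w["cam_to_world"][:3,:3])
E
```

```text
[337.57885995 721.71720664]
[-171.38461778  632.99197874]
[[-0.962  0.274 -0.001]
 [ 0.274  0.962 -0.002]
 [ 0.    -0.002 -1.   ]]
68.31698866732098 [ 0.0819347  -0.00068052 -0.1425406 ] [[ 1.35455850e-03 -9.48147512e-01 -3.17827720e-01]
 [ 9.99999071e-01  1.33254706e-03  2.86652334e-04]
 [ 1.51731698e-04 -3.17827813e-01  9.48148437e-01]]
```

View pics/crop1.png

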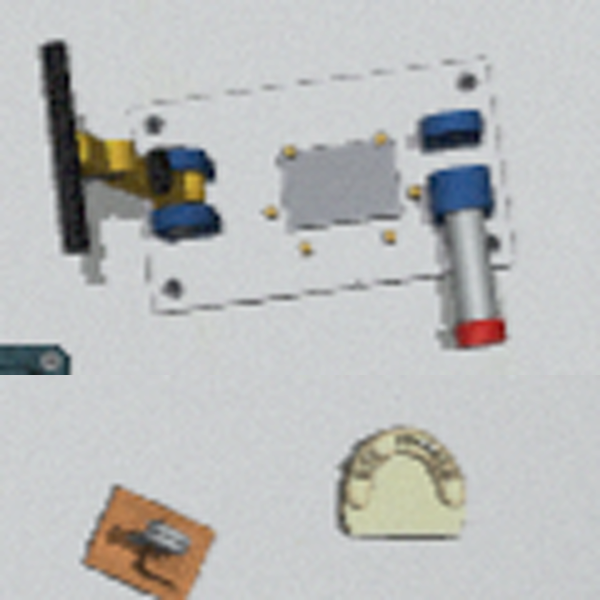

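```bash
python3 - <<'E'
from h import *
d=np.load("top.npy",allow_pickle=True).item()
A=lambda x,y,z:ray(d,x/5+180-.4,y/5+190-.4,z)
B=lambda x,y,z:ray(d,x/5+310-.4,(y-375)/5+230-.4,z)
P=[A(*p,.012) for p in((130,107),(488,58),(512,265),(153,312))]
L=np.array([[105,-55],[-85,-55],[-85,55],[105,55]])/1000
W=np.array(P)[:,:2]
cl,cw=L.mean(0),W.mean(0)
H=(L-cl).T@(W-cw);U,S,V=np.linalg.svd(H);Rm=V.T@np.diag([1,np.linalg.det(V.T@U.T)])@U.T
t=cw-Rm@cl
print("nest",t,"yaw",np.degrees(np.arctan2(Rm[1,0],Rm[0,0])),"res mm",((L@Rm.T+t-W)*1000).round(1).tolist())
for n,p in dict(head=A(481,340,.066),dow=A(290,150,.03),handle1=A(52,45,.22),handle2=A(77,250,.22)).items():print(n,p,(Rm.T@(p[:2]-t)*1000).round(1))
print("heelL",B(345,536,.013),"heelR",B(462,536,.013),"front",B(402,428,.022))
print("ring",B(166,537,.08),B(145,527,.08),B(188,547,.08))
print("rackcorners",B(118,487,.01),B(216,530,.01),B(188,600,.01),B(83,562,.01))
E
```

```text
nest [ 0.57618089 -0.07778454] yaw 97.09247433878456 res mm [[1.1, 0.8], [-0.1, 0.5], [-0.4, -1.9], [-0.6, 0.6]]
head [ 0.49104991 -0.14956379  0.066     ] [-60.7  93.3]
dow [ 0.59095482 -0.05283553  0.03      ] [ 22.9 -17.7]
handle1 [0.61329747 0.04097635 0.22      ] [113.3 -51.5]
handle2 [0.52275517 0.02837451 0.22      ] [111.9  39.9]
heelL [ 0.48168581 -0.41382166  0.013     ] heelR [ 0.48136089 -0.47352416  0.013     ] front [ 0.53611499 -0.44339005  0.022     ]
ring [ 0.47876141 -0.31193032  0.08      ] [ 0.48364764 -0.30190465  0.08      ] [ 0.47388058 -0.32242384  0.08      ]
rackcorners [ 0.50758098 -0.29888679  0.01      ] [ 0.48524214 -0.3485256   0.01      ] [ 0.44969617 -0.33291524  0.01      ] [ 0.46927693 -0.279786    0.01      ]
```

```bash
python3 - <<'E'
from cell import *
from h import *
s=read_state();print(rel(s,[.53,.15,.37],down(0)));
s2=dict(ee_pos=np.array([.53,.15,.37]),tool_rot=down(0).as_rotvec());print(rel(s2,[.5085,-.4435,.13]))
E
```

```text
(array([-468.6, -385.1, -139. ]), array([-0.1,  0.1, 74.1]))
(array([-593.5,  -21.5,  240. ]), None)
```

apply_moves:
  deltas:
    - [[-469, -385, -139, 0, 0, 74, 85], [-469, -385, -139, 0, 0, 74, 85], [-469, -385, -139, 0, 0, 74, 85], [-469, -385, -139, 0, 0, 74, 85], [-469, -385, -139, 0, 0, 74, 85], [-469, -385, -139, 0, 0, 74, 85], [-469, -385, -139, 0, 0, 74, 85], [-469, -385, -139, 0, 0, 74, 85], [-469, -385, -139, 0, 0, 74, 85], [-469, -385, -139, 0, 0, 74, 85]]

```text
t: 1.03
ee_pos: [0.4169, 0.3134, 0.3248]
tool_rot: [2.18, 2.262, 0.001]
wrist_force: [0.5, 0.0, -1.3]
width: 0.0849
finger_force: 0.0
```

apply_moves:
  deltas:
    - [[-167, 107, -45, 0, 0, 2, 85], [-167, 107, -45, 0, 0, 2, 85], [-167, 107, -45, 0, 0, 2, 85], [-167, 107, -45, 0, 0, 2, 85], [-500, 80, -45, 0, 0, -2, 85], [-500, 80, -45, 0, 0, -2, 85], [-500, 80, -45, 0, 0, -2, 85], [-500, 80, -45, 0, 0, -2, 85], [-500, 80, -45, 0, 0, -2, 85], [-500, 80, -45, 0, 0, -2, 85]]

```text
t: 1.87
ee_pos: [0.5147, -0.0696, 0.3669]
tool_rot: [2.133, 2.306, 0.0]
wrist_force: [1.2, 0.4, 0.3]
width: 0.0849
finger_force: 0.0
```

```bash
python3 - <<'E'
from cell import *
from h import *
s=read_state();print(s["ee_pos"],s["joint_pos"].round(2),rel(s,[.5085,-.4435,.14],down(0)))
E
```

```text
[ 0.51474385 -0.06956288  0.36685697] [-0.18 -0.09  1.74  0.    1.49 -0.26] (array([-372.3,  -35.4,  226.8]), array([ 0. , -0. ,  4.5]))
```

apply_moves:
  deltas:
    - [[-372, -35, 180, 0, 0, 4.5, 85], [-372, -35, 180, 0, 0, 4.5, 85], [-372, -35, 180, 0, 0, 4.5, 85], [-372, -35, 180, 0, 0, 4.5, 85], [-372, -35, 180, 0, 0, 4.5, 85], [-372, -35, 180, 0, 0, 4.5, 85], [-372, -35, 180, 0, 0, 4.5, 85], [-372, -35, 227, 0, 0, 4.5, 85], [-372, -35, 227, 0, 0, 4.5, 85], [-372, -35, 227, 0, 0, 4.5, 85]]

```text
t: 2.7
ee_pos: [0.5093, -0.4248, 0.1551]
tool_rot: [2.222, 2.22, 0.0]
wrist_force: [0.4, 0.4, 0.3]
width: 0.0851
finger_force: 0.0
```

apply_moves:
  deltas:
    - [[0, 0, 0, 0, 0, 0, 85], [0, 0, 0, 0, 0, 0, 85]]

```text
t: 2.87
ee_pos: [0.5075, -0.423, 0.1524]
tool_rot: [-2.22, -2.213, 0.0]
wrist_force: [0.9, 0.9, -0.8]
width: 0.085
finger_force: 0.0
```

```bash
python3 - <<'E'
from cell import *
from h import *
s=read_state();print(s["ee_pos"],rel(s,[.5085,-.4435,.14],down(0)))
d=snapshot("wrist");np.save("w1.npy",d,allow_pickle=True)
cv2.imwrite("pics/w1.png",cv2.resize(d["image"],(768,576),interpolation=cv2.INTER_CUBIC))
E
```

```text
[ 0.50745254 -0.42302058  0.15243137] (array([-20.5,   1.2,  12.3]), array([-0.3, -0.3, -0.2]))
```

View pics/w1.png

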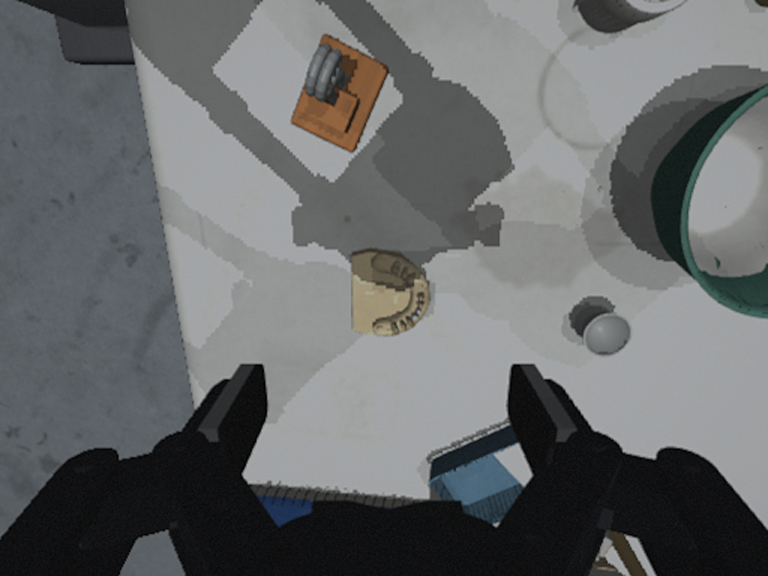

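```bash
python3 - <<'E'
from h import *
d=np.load("w1.npy",allow_pickle=True).item()
W=lambda x,y,z:ray(d,x/1.5-.2,y/1.5-.2,z)
for n,a in dict(heelTop=(352,252,.013),heelBot=(352,334,.013),front=(429,292,.018),l=(380,249,.018),r=(387,336,.018),ring=(323,72,.08),ringc1=(332,42,.08),ringc2=(312,97,.08),c1=(325,35,.01),c2=(388,68,.01),c3=(354,151,.01),c4=(292,122,.01)).items():print(n,W(*a).round(4))
E
```

```text
heelTop [ 0.4826 -0.4139  0.013 ]
heelBot [ 0.4808 -0.4756  0.013 ]
front [ 0.5356 -0.4412  0.018 ]
l [ 0.5019 -0.4106  0.018 ]
r [ 0.5064 -0.4748  0.018 ]
ring [ 0.4777 -0.3118  0.08  ]
ringc1 [ 0.4823 -0.2995  0.08  ]
ringc2 [ 0.472  -0.3223  0.08  ]
c1 [ 0.4699 -0.2819  0.01  ]
c2 [ 0.5074 -0.2997  0.01  ]
c3 [ 0.4854 -0.3479  0.01  ]
c4 [ 0.4468 -0.3303  0.01  ]
```

```bash
python3 - <<'E'
from cell import *
from h import *
s=read_state();print(s["ee_pos"],rel(s,[.509,-.443,.001],down(-1)))
E
```

```text
[ 0.50886046 -0.42278179  0.15489935] (array([-20.6,   0.5, 153.9]), array([-0.1, -0.1,  0.9]))
```

apply_moves:
  deltas:
    - [[-20, 0, 60, 0, 0, 0, 85], [-20, 0, 100, 0, 0, 0.5, 85], [-20, 0, 120, 0, 0, 0.5, 85], [-20, 0, 135, 0, 0, 0.5, 85], [-20, 0, 145, 0, 0, 0.5, 85], [-20, 0, 150, 0, 0, 0.5, 85], [-20, 0, 153, 0, 0, 0.5, 85], [-20, 0, 153, 0, 0, 0.5, 85]]

```text
t: 3.58
ee_pos: [0.5112, -0.4438, 0.0055]
tool_rot: [2.229, 2.209, 0.0]
wrist_force: [0.3, 0.2, 0.3]
width: 0.0851
finger_force: 0.0
```

apply_moves:
  deltas:
    - [[0, 0, 0, 0, 0, 0, 60], [0, 0, 0, 0, 0, 0, 60], [0, 0, 0, 0, 0, 0, 40], [0, 0, 0, 0, 0, 0, 40], [0, 0, 0, 0, 0, 0, 40], [0, 0, 0, 0, 0, 0, 40], [0, 0, 0, 0, 0, 0, 40]]

```text
t: 4.17
ee_pos: [0.5106, -0.4442, 0.006]
tool_rot: [2.23, 2.209, -0.0]
wrist_force: [-2.0, 0.3, 7.2]
width: 0.0522
finger_force: 61.4
```

```bash
python3 - <<'E'
from cell import *
from h import *
from scipy.optimize import brentq
d=np.load("top.npy",allow_pickle=True).item()
t=np.array([.57618,-.07778]);a=np.radians(97.1);X=np.array([np.cos(a),np.sin(a)])
def g(b):
    p=np.r_[t+X*(.08-.195*np.cos(b)),.066+.195*np.sin(b)];return proj(d,p)
for b in(1.5,1.6,1.7,1.8,1.85):print(b,g(b),"obs",64/5+180-.4,148/5+190-.4)
s=read_state();print(s["ee_pos"],s["width"],rel(s,[.5762,-.0778,.12],down(7.1)))
E
```

```text
1.5 [211.7488344  216.28201757] obs 192.4 219.2
1.6 [202.53862333 217.45359727] obs 192.4 219.2
1.7 [193.4835621  218.74511308] obs 192.4 219.2
1.8 [184.72355086 220.13602824] obs 192.4 219.2
1.85 [180.49586875 220.86182253] obs 192.4 219.2
[ 0.51063205 -0.44418084  0.00599527] 0.052160166843520143 (array([ 366.7,   62.4, -114.7]), array([ 0.1,  0.1, -7.6]))
```

apply_moves:
  deltas:
    - [[0, 0, -15, 0, 0, 0, 40], [0, 0, -50, 0, 0, 0, 40], [0, 0, -90, 0, 0, 0, 40], [0, 0, -125, 0, 0, 0, 40], [100, 50, -125, 0, 0, -7.5, 40], [140, 62, -125, 0, 0, -7.5, 40], [180, 62, -125, 0, 0, -7.5, 40], [220, 62, -125, 0, 0, -7.5, 40], [260, 62, -125, 0, 0, -7.5, 40], [300, 62, -125, 0, 0, -7.5, 40]]

```text
t: 5.0
ee_pos: [0.5708, -0.2016, 0.1297]
tool_rot: [2.082, 2.351, 0.001]
wrist_force: [0.9, -0.4, -1.5]
width: 0.052
finger_force: 62.9
```

```bash
python3 - <<'E'
from cell import *
from h import *
s=read_state();print(s["ee_pos"],s["width"],s["finger_force"],rel(s,[.5762,-.0778,.12],down(7.1)))
d=snapshot("wrist");np.save("w2.npy",d,allow_pickle=True)
cv2.imwrite("pics/w2.png",cv2.resize(d["image"],(768,576),interpolation=cv2.INTER_CUBIC))
E
```

```text
[ 0.57078607 -0.20164413  0.12970849] 0.051976461708316525 62.91975989530329 (array([122.3,  20.3,   9.7]), array([ 0.1,  0. , -0.2]))
```

View pics/w2.png

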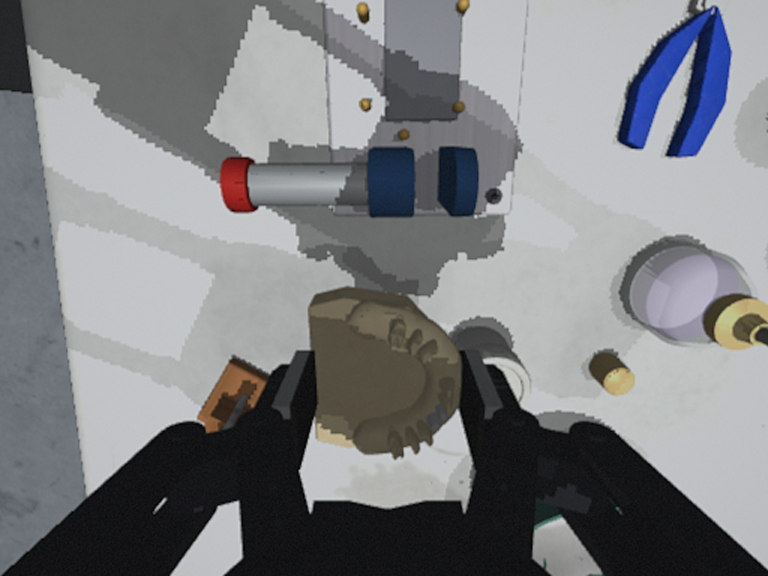

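```bash
python3 - <<'E'
from h import *
t=np.array([.57618,-.07778]);a=np.radians(97.1);Rm=np.array([[np.cos(a),-np.sin(a)],[np.sin(a),np.cos(a)]])
J=lambda p:(Rm.T@(p[:2]-t)*1000).round(1)
d=np.load("w2.npy",allow_pickle=True).item();D=np.load("top.npy",allow_pickle=True).item()
W=lambda x,y,z:ray(d,x/1.5-.2,y/1.5-.2,z)
A=lambda x,y,z:ray(D,x/5+180-.4,y/5+190-.4,z)
for p in((363,8),(463,3),(366,103),(458,104),(404,132)):print("wd",J(W(*p,.03)))
for p in((290,150),(381,138),(415,192),(390,237),(306,248),(271,212)):print("td",J(A(*p,.03)))
print("plat w",J(W(385,120,.022)),J(W(461,119,.022)),"top",[J(A(*p,.022)) for p in((281,155),(396,141),(401,214),(290,228))])
print("pin axis", J(W(300,185,.066)),"head",J(W(222,185,.066)),"forkL",J(W(369,183,.082)),J(W(414,183,.082)),J(W(440,183,.082)),"ends",J(W(390,149,.082)),J(W(390,216,.082)))
T=np.r_[.5708,-.2016];q=np.array([[np.sin(np.radians(-7.1)),np.cos(np.radians(7.1))],[np.cos(np.radians(7.1)),np.sin(np.radians(7.1))]])
M=lambda x,y,z:(q@(W(x,y,z)[:2]-T)*1000).round(1)
print("model rel tool xy",M(310,303,.137),M(316,440,.137),"front",M(462,370,.142),"arch l/r",M(350,288,.142),M(400,458,.142))
E
```

```text
wd [20.9 32.5]
wd [ 23.  -16.9]
wd [-22.5  31.7]
wd [-23.1 -16.8]
wd [-37.   11.5]
td [ 22.9 -17.7]
td [-24.4 -17.8]
td [-38.1  12.2]
td [-22.5  33.5]
td [20.9 33.5]
td [36.5 12.8]
plat w [-30.6  21.8] [-30.2 -20.1] top [array([ 28.2, -16.9]), array([-31.9, -16.3]), array([-29.6,  21.7]), array([28.2, 21.4])]
pin axis [-61.3  62.2] head [-61.2  99.3] forkL [-58.9  28.7] [-58.9   8.9] [-58.9  -2.5] ends [-44.7  19.5] [-73.4  19.4]
model rel tool xy [ 28.4 -26.6] [-28.1 -27.6] front [ 5.3 25.8] arch l/r [ 35.6 -12.3] [-32.3   4.6]
```

```bash
python3 - <<'E'
from cell import *
from h import *
s=read_state();print(s["ee_pos"],rel(s,[.5757,-.0785,.04],down(7.1)))
E
```

```text
[ 0.57042386 -0.19376416  0.12915219] (array([113.2,  19.4,  89.9]), array([ 0. , -0.3, -0. ]))
```

apply_moves:
  deltas:
    - [[40, 19, 0, 0, 0, 0, 40], [75, 19, 0, 0, 0, 0, 40], [100, 19, 0, 0, 0, 0, 40], [113, 19, 0, 0, 0, 0, 40], [113, 19, 25, 0, 0, 0, 40], [113, 19, 50, 0, 0, 0, 40], [113, 19, 72, 0, 0, 0, 40], [113, 19, 80, 0, 0, 0, 40], [113, 19, 80, 0, 0, 0, 40], [113, 19, 80, 0, 0, 0, 40]]

```text
t: 5.88
ee_pos: [0.5756, -0.0895, 0.0488]
tool_rot: [-2.083, -2.352, 0.0]
wrist_force: [0.2, -0.0, -1.0]
width: 0.0517
finger_force: 63.0
```

```bash
python3 - <<'E'
from cell import *
from h import *
s=read_state();print(s["ee_pos"],s["wrist_force"],rel(s,[.5757,-.0785,.028],down(7.1)))
E
```

```text
[ 0.57561331 -0.08945149  0.04875217] [ 0.22605164 -0.04805171 -1.02969355] (array([10.9,  1.4, 20.8]), array([-0. ,  0. , -0.2]))
```

apply_moves:
  deltas:
    - [[0, 0, 0, 0, 0, 0, 40], [0, 0, 0, 0, 0, 0, 40], [0, 0, 0, 0, 0, 0, 40]]

```text
t: 6.13
ee_pos: [0.5768, -0.0894, 0.05]
tool_rot: [2.081, 2.35, 0.002]
wrist_force: [-0.3, -0.4, -0.1]
width: 0.0517
finger_force: 63.0
```

```bash
python3 - <<'E'
from cell import *
from h import *
s=read_state();print(s["ee_pos"],s["wrist_force"],rel(s,[.5757,-.0785,.028],down(7.1)))
E
```

```text
[ 0.5767856  -0.08939588  0.04998558] [-0.31668436 -0.42849959 -0.09282549] (array([11. ,  0.2, 22. ]), array([ 0.2,  0.1, -0.2]))
```

apply_moves:
  deltas:
    - [[11, 0, 0, 0, 0, 0, 40], [11, 0, 0, 0, 0, 0, 40], [11, 0, 0, 0, 0, 0, 40]]

```text
t: 6.38
ee_pos: [0.5741, -0.0773, 0.0486]
tool_rot: [2.081, 2.353, 0.0]
wrist_force: [1.0, -0.0, -1.2]
width: 0.0516
finger_force: 63.0
```

```bash
python3 - <<'E'
from cell import *
from h import *
s=read_state();print(s["ee_pos"],s["wrist_force"],rel(s,[.5757,-.0785,.028],down(7.1)))
d=snapshot("wrist");np.save("w3.npy",d,allow_pickle=True)
cv2.imwrite("pics/w3.png",cv2.resize(d["image"],(768,576),interpolation=cv2.INTER_CUBIC))
s=read_state();print(s["ee_pos"],rel(s,[.5757,-.0785,.028],down(7.1)))
E
```

```text
[ 0.57409166 -0.07725421  0.04858778] [ 0.98005417 -0.03750419 -1.21253157] (array([-1.4,  1.4, 20.6]), array([ 0. ,  0. , -0.1]))
[ 0.57412126 -0.07748067  0.04849615] (array([-1.2,  1.4, 20.5]), array([ 0. ,  0. , -0.1]))
```

View pics/w3.png

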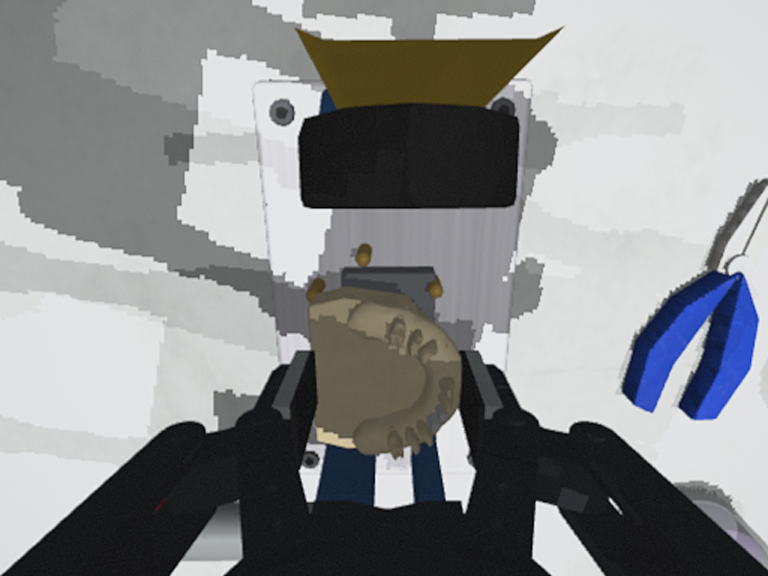

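```bash
python3 - <<'E'
from h import *
from cell import *
d=np.load("w3.npy",allow_pickle=True).item()
s=read_state();q=R.from_rotvec(s["tool_rot"])
for p,j in (((317,284),(22,33)),((434,282),(22.8,-17.4)),((364,247),(37,12.3))):
    r=q.inv().apply(ray(d,p[0]/1.5-.2,p[1]/1.5-.2,.03)-s["ee_pos"])[:2]*1000
    print(r.round(1), "nest in tool:",(r-[j[0],-j[1]]).round(1))
E
```

```text
[ 26.6 -28.4] nest in tool: [4.6 4.6]
[27.6 18.5] nest in tool: [4.8 1.1]
[41.9 -9.3] nest in tool: [4.9 3. ]
```

apply_moves:
  deltas:
    - [[0, 1.5, 7, 0, 0, 0, 40], [0, 1.5, 13, 0, 0, 0, 40], [0, 1.5, 16, 0, 0, 0, 40], [0, 1.5, 18, 0, 0, 0, 40], [0, 1.5, 18, 0, 0, 0, 40]]

```text
t: 6.85
ee_pos: [0.5747, -0.0777, 0.0291]
tool_rot: [-2.081, -2.351, 0.002]
wrist_force: [0.1, -0.2, -2.2]
width: 0.0516
finger_force: 63.0
```

apply_moves:
  deltas:
    - [[0, 0, 1.5, 0, 0, 0, 40], [0, 0, 2, 0, 0, 0, 40]]

```text
t: 7.02
ee_pos: [0.5757, -0.0779, 0.0281]
tool_rot: [-2.083, -2.352, 0.0]
wrist_force: [0.1, 0.2, -1.2]
width: 0.0517
finger_force: 63.0
```

apply_moves:
  deltas:
    - [[0, 0, 1, 0, 0, 0, 40], [0, 0, 2, 0, 0, 0, 40], [0, 0, 2, 0, 0, 0, 40]]

```text
t: 7.27
ee_pos: [0.5757, -0.0779, 0.028]
tool_rot: [-2.082, -2.352, 0.0]
wrist_force: [-5.9, 0.6, 9.5]
width: 0.0519
finger_force: 63.8
```

apply_moves:
  deltas:
    - [[0, 0, 0, 0, 0, 0, 60], [0, 0, 0, 0, 0, 0, 70], [0, 0, 0, 0, 0, 0, 75], [0, 0, 0, 0, 0, 0, 75], [0, 0, -20, 0, 0, 0, 75], [0, 0, -50, 0, 0, 0, 75], [0, 0, -80, 0, 0, 0, 75], [-30, 0, -110, 0, 0, 0, 75], [-60, 0, -130, 0, 0, 0, 75], [-60, 0, -130, 0, 0, 0, 75]]

```text
t: 8.1
ee_pos: [0.5876, -0.1425, 0.1629]
tool_rot: [2.076, 2.341, 0.005]
wrist_force: [0.1, -0.2, 1.1]
width: 0.0754
finger_force: 0.0
```

```bash
python3 - <<'E'
from cell import *
from h import *
s=read_state();print(s["ee_pos"],s["joint_pos"].round(2),s["wrist_force"])
d=snapshot("wrist");np.save("w4.npy",d,allow_pickle=True)
cv2.imwrite("pics/w4.png",cv2.resize(d["image"],(768,576),interpolation=cv2.INTER_CUBIC))
E
```

```text
[ 0.5875622  -0.14253916  0.16292389] [-0.28  0.18  1.84 -0.    1.11 -0.4 ] [ 0.1032863  -0.19436074  1.12252248]
```

View pics/w4.png

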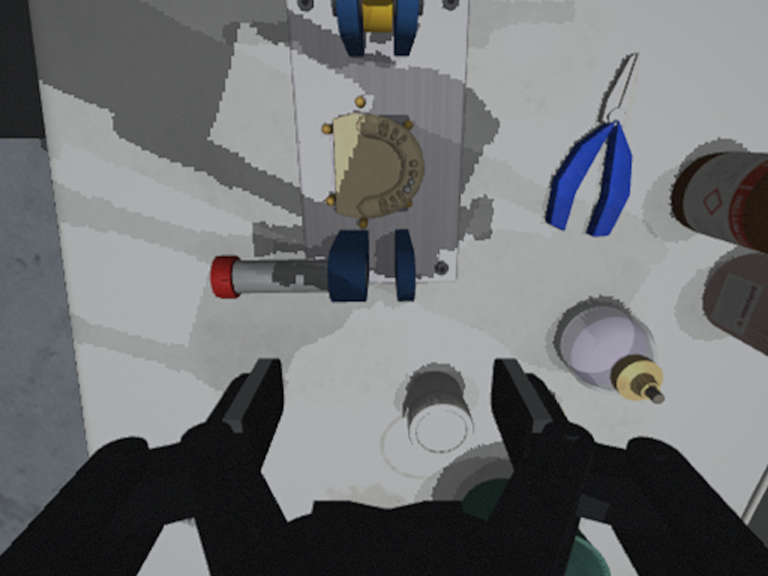

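```bash
cat >> h.py <<'E'
t0=np.array([.5763,-.0781]);_a=np.radians(97.1);X=np.array([np.cos(_a),np.sin(_a)]);Y=np.array([-np.sin(_a),np.cos(_a)])
def jw(x,y,z): return np.r_[t0+X*x/1000+Y*y/1000,z/1000]
def wj(p): return np.r_[X@(p[:2]-t0),Y@(p[:2]-t0),p[2]]*1000
def hand(a): return 80-195*np.cos(a),66+195*np.sin(a)
E
python3 - <<'E'
from cell import *
from h import *
s=read_state();x,z=hand(1.71);print(wj(s["ee_pos"]),x,z)
print(rel(s,jw(x,27,300),down(-82.9)))
E
```

```text
[-62.84951351  -1.7430094  160.17655712] 107.05713431571363 259.1137268104508
(array([ 169.3,  -28.6, -140.6]), array([ 0.5, -0.2, 89.7]))
```

apply_moves:
  deltas:
    - [[0, 0, -40, 0, 0, 90, 50], [0, 0, -80, 0, 0, 90, 50], [0, 0, -120, 0, 0, 90, 50], [0, 0, -140, 0, 0, 90, 50], [20, -28, -140, 0, 0, 90, 50], [55, -28, -140, 0, 0, 90, 50], [90, -28, -140, 0, 0, 90, 50], [120, -28, -140, 0, 0, 90, 50], [150, -28, -140, 0, 0, 90, 50], [169, -28, -140, 0, 0, 90, 50]]

```text
t: 8.98
ee_pos: [0.533, 0.0302, 0.2946]
tool_rot: [-3.064, -0.685, 0.004]
wrist_force: [0.7, -0.2, 0.9]
width: 0.0498
finger_force: 0.0
```

apply_moves:
  deltas:
    - [[0, 0, 0, 0, 0, 7, 50], [0, 0, 0, 0, 0, 14, 50], [0, 0, 0, 0, 0, 17.5, 50], [0, 0, 0, 0, 0, 17.5, 50]]

```text
t: 9.32
ee_pos: [0.5336, 0.028, 0.2945]
tool_rot: [-3.133, -0.218, 0.004]
wrist_force: [0.2, 0.2, 0.4]
width: 0.0498
finger_force: 0.0
```

```bash
python3 - <<'E'
from cell import *
from h import *
s=read_state();x,z=hand(1.71);print(wj(s["ee_pos"]),s["joint_pos"].round(2))
print(rel(s,jw(x,27,300),down(-82.9)))
d=snapshot("wrist");np.save("w5.npy",d,allow_pickle=True)
e=snapshot("top")["image"][170:290,150:310]
o=np.zeros((576,800,3),np.uint8);o[:,:480]=cv2.resize(d["image"],(768,576))[:,144:624];o[:240,480:]=cv2.resize(e,(320,240))
cv2.imwrite("pics/w5.png",o)
E
```

```text
[110.54787194  29.24991206 294.53757023] [ 0.01 -0.04  1.82  0.    1.36  1.44]
(array([ 2.2,  3.5, -5.5]), array([-0. ,  0.2,  0.9]))
```

View pics/w5.png

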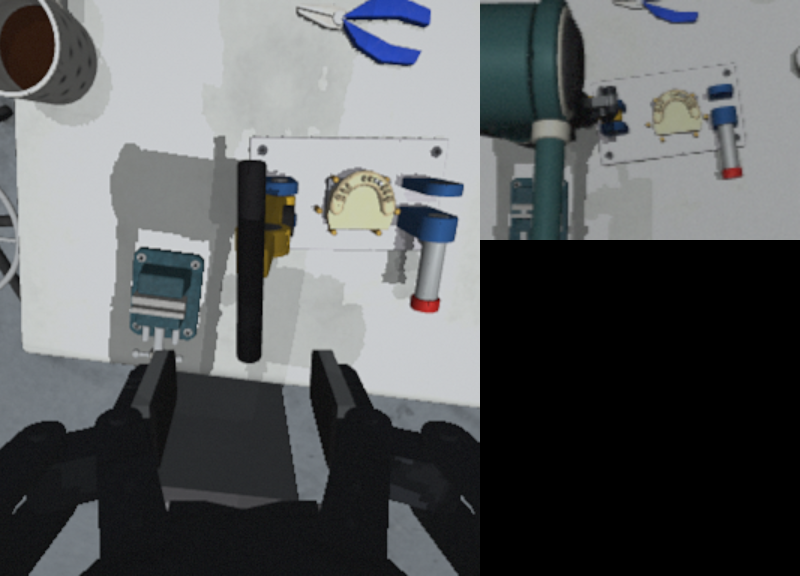

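```bash
python3 - <<'E'
from cell import *
from h import *
d=np.load("w5.npy",allow_pickle=True).item();s=read_state()
for r in(165,260,357):
  p=ray(d,(250+144)/1.5,r/1.5,.259);print(wj(p),rel(s,p)[0])
E
```

```text
[108.19169279 -42.36210244 259.        ] [71.4  3.1 35.8]
[107.32801826  -2.44221585 259.        ] [31.5  3.3 35.9]
[106.30229621  44.96766654 259.        ] [-15.9   3.4  36. ]
```

apply_moves:
  deltas:
    - [[2, 3.3, 25, 0, 0, 0.9, 50], [2, 3.3, 42, 0, 0, 0.9, 50], [2, 3.3, 52, 0, 0, 0.9, 50], [2, 3.3, 54, 0, 0, 0.9, 50], [2, 3.3, 54, 0, 0, 0.9, 30], [2, 3.3, 54, 0, 0, 0.9, 20], [2, 3.3, 54, 0, 0, 0.9, 8], [2, 3.3, 54, 0, 0, 0.9, 8], [2, 3.3, 54, 0, 0, 0.9, 8], [2, 3.3, 54, 0, 0, 0.9, 8]]

```text
t: 10.25
ee_pos: [0.5379, 0.0241, 0.2439]
tool_rot: [3.136, 0.194, 0.004]
wrist_force: [0.3, 0.9, 4.3]
width: 0.0094
finger_force: 58.7
```

```bash
python3 - <<'E'
from cell import *
from h import *
s=read_state();j=wj(s["ee_pos"]);print(j,s["width"],s["finger_force"],s["wrist_force"],rel(s,s["ee_pos"],down(-82.9)))
a0=np.arctan2(np.sqrt(195**2-(j[0]-80)**2),80-j[0]);print("a",a0)
x0,z0=hand(a0)
for a in np.arange(a0-.09,-.03,-.09)if 0 else np.linspace(a0,-.01,24)[1:]:
    x,z=hand(a);print(round(a,2),round(-(x-x0)),round(-(z-z0)))
E
```

```text
[106.19560278  25.47481929 243.8705481 ] 0.009419481236845524 58.70686411857605 [0.25282174 0.85482335 4.27751855] (array([0., 0., 0.]), array([ 0. , -0.2, -0. ]))
a 1.7055401135106285
1.63 14 -1
1.56 29 -2
1.48 44 -1
1.41 58 1
1.33 72 4
1.26 86 8
1.18 100 13
1.11 113 19
1.03 126 26
0.96 138 34
0.89 150 42
0.81 161 52
0.74 171 62
0.66 180 73
0.59 189 85
0.51 196 98
0.44 203 111
0.36 208 124
0.29 213 138
0.21 217 152
0.14 219 166
0.06 221 181
-0.01 221 195
```

apply_moves:
  deltas:
    - [[0, 14, -1, 0, 0, 0, 8], [0, 29, -2, 0, 0, 0, 8], [0, 44, -1, 0, 0, 0, 8], [0, 58, 1, 0, 0, 0, 8], [0, 72, 4, 0, 0, 0, 8], [0, 86, 8, 0, 0, 0, 8], [0, 100, 13, 0, 0, 0, 8], [0, 113, 19, 0, 0, 0, 8], [0, 113, 19, 0, 0, 0, 8]]

```text
t: 11.0
ee_pos: [0.5528, -0.0908, 0.2234]
tool_rot: [3.133, 0.192, 0.006]
wrist_force: [4.9, -1.5, 3.0]
width: 0.0097
finger_force: 61.3
```

```bash
cat > arc.py <<'E'
from cell import *
from h import *
s=read_state();j=wj(s["ee_pos"]);zz=j[2]+17
print(j,s["width"],s["finger_force"],s["wrist_force"],rel(s,s["ee_pos"],down(-82.9))[1])
a0=np.arctan2(zz-66,80-j[0]);print("a",a0,"r",np.hypot(zz-66,80-j[0]))
x0,z0=hand(a0)
for a in np.arange(a0-.08,-.03,-.08):
    x,z=hand(a);print(round(a,2),round(-(x-x0)),round(-(z-z0)),end="; ")
E
python3 arc.py
```

```text
[ -9.74991112  24.86540344 223.39269214] 0.009685653877778155 61.332221031188965 [ 4.90378139 -1.51389432  3.01318449] [ 0.2 -0.2 -0.1]
a 1.0955033627069661 r 196.13224522952547
1.02 14 8; 0.94 26 16; 0.86 39 26; 0.78 50 37; 0.7 60 48; 0.62 70 61; 0.54 78 74; 0.46 86 88; 0.38 92 102; 0.3 97 117; 0.22 101 132; 0.14 104 147; 0.06 105 163; -0.02 106 178;
```

Going well; continue along the arc.

apply_moves:
  deltas:
    - [[0, 14, 8, 0, 0, 0, 8], [0, 26, 16, 0, 0, 0, 8], [0, 39, 26, 0, 0, 0, 8], [0, 50, 37, 0, 0, 0, 8], [0, 60, 48, 0, 0, 0, 8], [0, 70, 61, 0, 0, 0, 8], [0, 78, 74, 0, 0, 0, 8], [0, 86, 88, 0, 0, 0, 8], [0, 92, 102, 0, 0, 0, 8], [0, 92, 102, 0, 0, 0, 8]]

```text
t: 11.83
ee_pos: [0.5645, -0.1813, 0.1185]
tool_rot: [3.134, 0.192, 0.007]
wrist_force: [10.7, -0.1, -2.6]
width: 0.0096
finger_force: 67.5
```

```bash
python3 arc.py
```

```text
[-100.93481555   24.49132046  118.53816734] 0.00957059527571394 67.46543169021606 [10.65325845 -0.1261615  -2.61305561] [ 0.1 -0.2 -0.1]
a 0.36692274429694044 r 193.83746850342848
0.29 5 15; 0.21 9 30; 0.13 11 45; 0.05 13 61;
```

apply_moves:
  deltas:
    - [[1, 5, 15, 0, 0, 0, 8], [1, 9, 30, 0, 0, 0, 8], [1, 11, 45, 0, 0, 0, 8], [1, 13, 58, 0, 0, 0, 8], [1, 13, 66, 0, 0, 0, 8], [1, 13, 70, 0, 0, 0, 8], [1, 13, 70, 0, 0, 0, 8]]

```text
t: 12.42
ee_pos: [0.5664, -0.195, 0.0501]
tool_rot: [3.132, 0.194, 0.005]
wrist_force: [6.3, -5.2, -1.2]
width: 0.0097
finger_force: 70.4
```

```bash
python3 arc.py
```

```text
[-114.74446573   24.28767081   50.08262425] 0.009685192103539986 70.42532801628113 [ 6.25617362 -5.23125024 -1.2151842 ] [ 0.2 -0.2 -0. ]
a 0.005559146939172388 r 194.7474749676951
```

apply_moves:
  deltas:
    - [[0, 0, 1.5, 0, 0, 0, 8], [0, 0, 3, 0, 0, 0, 8], [0, 0, 3, 0, 0, 0, 8]]

```text
t: 12.67
ee_pos: [0.5664, -0.195, 0.048]
tool_rot: [3.132, 0.194, 0.005]
wrist_force: [5.3, -5.5, -0.7]
width: 0.01
finger_force: 70.7
```

apply_moves:
  deltas:
    - [[0, 0, 2, 0, 0, 0, 8], [0, 0, 4, 0, 0, 0, 8], [0, 0, 6, 0, 0, 0, 8], [0, 0, 6, 0, 0, 0, 8]]

```text
t: 13.0
ee_pos: [0.5665, -0.195, 0.0442]
tool_rot: [3.132, 0.194, 0.005]
wrist_force: [0.1, -2.9, 12.7]
width: 0.01
finger_force: 71.9
```

apply_moves:
  deltas:
    - [[0, 0, -5, 0, 0, 0, 20], [0, 0, -5, 0, 0, 0, 30], [0, 0, -5, 0, 0, 0, 30], [0, 0, -5, 0, 0, 0, 30], [0, 0, -35, 0, 0, 0, 30], [0, 0, -70, 0, 0, 0, 25], [0, 0, -100, 0, 0, 0, 0], [-30, -20, -110, 0, 0, 0, 0], [-70, -50, -110, 0, 0, 0, 0], [-100, -55, -110, 0, 0, 0, 0]]

```text
t: 13.83
ee_pos: [0.4582, -0.1483, 0.1526]
tool_rot: [-3.135, -0.196, -0.001]
wrist_force: [-1.5, -0.2, 0.5]
width: 0.0004
finger_force: 0.0
```

```bash
python3 - <<'E'
from cell import *
from h import *
s=read_state();print(wj(s["ee_pos"]),rel(s,jw(-60,125,50),down(-82.9)))
d=snapshot("top");np.save("top2.npy",d,allow_pickle=True)
cv2.imwrite("pics/top2.png",cv2.resize(d["image"][180:275,170:320],(800,507),interpolation=cv2.INTER_CUBIC))
E
```

```text
[-55.0690622  125.90057315 152.57733436] (array([  0.8,   5. , 102.6]), array([-0., -0.,  0.]))
```

View pics/top2.png

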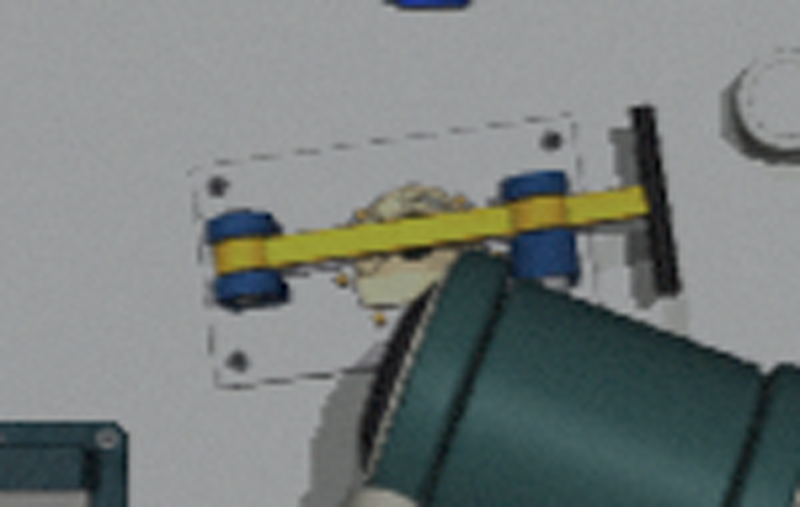

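apply_moves:
  deltas:
    - [[1, 5, 40, 0, 0, 0, 0], [1, 5, 75, 0, 0, 0, 0], [1, 5, 95, 0, 0, 0, 0], [1, 5, 102, 0, 0, 0, 0], [1, 5, 102, 0, 0, 0, 0], [10, 5, 102, 0, 0, 0, 0], [20, 5, 102, 0, 0, 0, 0], [30, 5, 102, 0, 0, 0, 0], [38, 5, 102, 0, 0, 0, 0], [46, 5, 102, 0, 0, 0, 0]]

```text
t: 14.72
ee_pos: [0.5072, -0.1494, 0.0515]
tool_rot: [3.135, 0.194, 0.003]
wrist_force: [-2.6, -0.3, 1.9]
width: 0.0
finger_force: 1.2
```

apply_moves:
  deltas:
    - [[6, 0, 0, 0, 0, 0, 0], [12, 0, 0, 0, 0, 0, 0], [18, 0, 0, 0, 0, 0, 0], [22, 0, 0, 0, 0, 0, 0], [24, 0, 0, 0, 0, 0, 0]]

```text
t: 15.13
ee_pos: [0.5296, -0.1462, 0.0504]
tool_rot: [-3.136, -0.194, -0.0]
wrist_force: [-2.3, 1.0, 2.0]
width: 0.0
finger_force: 1.0
```

```bash
python3 - <<'E'
from cell import *
from h import *
s=read_state();print(wj(s["ee_pos"]),s["wrist_force"])
E
```

```text
[-61.79499471  54.72352741  50.38713842] [-2.33377464  0.95442214  2.01988468]
```

apply_moves:
  deltas:
    - [[2, 0, 0, 0, 0, 0, 0], [4, 0, 0, 0, 0, 0, 0], [4, 0, 0, 0, 0, 0, 0]]

```text
t: 15.38
ee_pos: [0.5322, -0.1458, 0.0501]
tool_rot: [-3.135, -0.194, 0.003]
wrist_force: [-4.5, 0.0, 2.5]
width: -0.0001
finger_force: 1.9
```

apply_moves:
  deltas:
    - [[1, 0, 0, 0, 0, 0, 0], [2, 0, 0, 0, 0, 0, 0], [2, 0, 0, 0, 0, 0, 0]]

```text
t: 15.63
ee_pos: [0.5322, -0.1457, 0.05]
tool_rot: [-3.135, -0.194, 0.009]
wrist_force: [-10.4, -2.0, 7.3]
width: 0.0001
finger_force: 5.0
```

```bash
python3 - <<'E'
from cell import *
from h import *
s=read_state();print(wj(s["ee_pos"]),s["wrist_force"],rel(s,jw(-60,-36,170),down(7.1)))
E
```

```text
[-61.66691296  52.13627946  49.98418066] [-10.41838593  -1.95782437   7.26868392] (array([  87.5,   -1.8, -120.5]), array([ -0.3,   0.2, -90. ]))
```

apply_moves:
  deltas:
    - [[-15, 0, 0, 0, 0, 0, 0], [-20, 0, -20, 0, 0, 0, 0], [-20, 0, -60, 0, 0, 0, 0], [-20, 0, -95, 0, 0, -5, 0], [0, -2, -120, 0, 0, -90, 0], [30, -2, -120, 0, 0, -90, 40], [60, -2, -120, 0, 0, -90, 40], [87, -2, -120, 0, 0, -90, 40], [87, -2, -120, 0, 0, -90, 40], [87, -2, -120, 0, 0, -90, 40]]

```text
t: 16.47
ee_pos: [0.6233, -0.1325, 0.1702]
tool_rot: [2.78, 1.461, 0.003]
wrist_force: [-0.1, -0.3, 0.2]
width: 0.0401
finger_force: 0.0
```

apply_moves:
  deltas:
    - [[0, 0, 0, 0, 0, -7, 40], [0, 0, 0, 0, 0, -14, 40], [0, 0, 0, 0, 0, -21, 60], [0, 0, 0, 0, 0, -28, 85], [0, 0, 0, 0, 0, -35, 85], [0, 0, 0, 0, 0, -42, 85], [0, 0, 0, 0, 0, -42, 85], [0, 0, 0, 0, 0, -42, 85]]

```text
t: 17.13
ee_pos: [0.6213, -0.1328, 0.1702]
tool_rot: [2.085, 2.349, 0.001]
wrist_force: [1.3, 0.2, 0.1]
width: 0.0847
finger_force: 0.0
```

```bash
python3 - <<'E'
from cell import *
from h import *
s=read_state();print(wj(s["ee_pos"]),rel(s,jw(-60,-36,170),down(7.1)))
d=snapshot("wrist");np.save("w6.npy",d,allow_pickle=True);print(proj(d,jw(-60,-36,76)))
z=np.array([0,0,1.]);e=np.r_[np.cos(np.radians(-25)),np.sin(np.radians(-25)),0];c,k=np.cos(np.pi/6),.5
zz=-k*e-c*z;xx=c*e-k*z
q=R.from_matrix(np.c_[xx,np.cross(zz,xx),zz]);p=np.array([.478,-.312,.06])+.045*e+.084*z
print(p,rel(s,p,q));np.save("q.npy",q.as_rotvec())
E
```

```text
[-59.86888459 -37.93104608 170.2450087 ] (array([-0.1, -1.9,  0.2]), array([ 0.1,  0. , -0.3]))
[255.81704638 190.03683018]
[ 0.51878385 -0.33101782  0.144     ] (array([-184.6, -125.4,   26.1]), array([ 31.8, -17.7, 118.5]))
```

apply_moves:
  deltas:
    - [[-60, -40, -30, 31.8, -17.7, 118.5, 85], [-120, -90, -30, 31.8, -17.7, 118.5, 85], [-185, -125, -30, 31.8, -17.7, 118.5, 85], [-185, -125, -30, 31.8, -17.7, 118.5, 85], [-185, -125, -30, 31.8, -17.7, 118.5, 85], [-185, -125, -30, 31.8, -17.7, 118.5, 85], [-185, -125, -30, 31.8, -17.7, 118.5, 85], [-185, -125, -30, 31.8, -17.7, 118.5, 85], [-185, -125, -30, 31.8, -17.7, 118.5, 85], [-185, -125, -30, 31.8, -17.7, 118.5, 85]]

```text
t: 18.02
ee_pos: [0.5198, -0.332, 0.2003]
tool_rot: [-2.939, -0.714, 0.516]
wrist_force: [0.4, -0.1, -0.5]
width: 0.0849
finger_force: 0.0
```

```bash
python3 - <<'E'
from cell import *
from h import *
s=read_state();print(s["ee_pos"],s["joint_pos"].round(2),rel(s,[.5188,-.331,.144],R.from_rotvec(np.load("q.npy"))))
E
```

```text
[ 0.5198228  -0.33196263  0.20029288] [-0.51  0.38  1.56 -0.17  1.51  0.62] (array([16.8,  7. , 53.3]), array([13.4, -7.4, 49.7]))
```

apply_moves:
  deltas:
    - [[17, 7, 20, 13.4, -7.4, 49.7, 85], [17, 7, 30, 13.4, -7.4, 49.7, 85], [17, 7, 40, 13.4, -7.4, 49.7, 85], [17, 7, 50, 13.4, -7.4, 49.7, 85], [17, 7, 53, 13.4, -7.4, 49.7, 85], [17, 7, 53, 13.4, -7.4, 49.7, 85], [17, 7, 53, 13.4, -7.4, 49.7, 85], [17, 7, 53, 13.4, -7.4, 49.7, 85], [17, 7, 53, 13.4, -7.4, 49.7, 85], [17, 7, 53, 13.4, -7.4, 49.7, 85]]

```text
t: 18.85
ee_pos: [0.519, -0.3308, 0.1438]
tool_rot: [-2.865, 0.621, 0.766]
wrist_force: [-0.6, 0.0, -0.0]
width: 0.0851
finger_force: 0.0
```

```bash
python3 - <<'E'
from cell import *
from h import *
s=read_state();print(s["ee_pos"],s["joint_pos"].round(2),rel(s,[.5188,-.331,.144],R.from_rotvec(np.load("q.npy"))))
d=snapshot("wrist");np.save("w7.npy",d,allow_pickle=True)
print([proj(d,[.478,-.312,z]) for z in(.08,.034)])
w=np.load("w6.npy",allow_pickle=True).item()
o=np.zeros((600,800,3),np.uint8)
a=w["image"][130:250,196:316];o[:480,:480][:,:400]=cv2.resize(a,(480,480),interpolation=cv2.INTER_CUBIC)[:,40:440]
u,v=proj(d,[.478,-.312,.055]).astype(int);x0=max(0,min(u-50,412));y0=max(0,min(v-60,264));print("w7 crop origin",x0,y0)
o[:480,400:]=cv2.resize(d["image"][y0:y0+120,x0:x0+100],(400,480),interpolation=cv2.INTER_CUBIC)
cv2.imwrite("pics/last.png",cv2.convertScaleAbs(o[:480],alpha=1.4))
E
```

```text
[ 0.5190037  -0.33078239  0.143837  ] [-0.57  0.57  1.44 -0.07  1.66  1.44] (array([-0.2,  0.3, -0.1]), array([ 0.1, -0. ,  0.5]))
[array([256.86909008, 204.75258674]), array([257.08243872, 166.41647621])]
w7 crop origin 206 122
```

View pics/last.png

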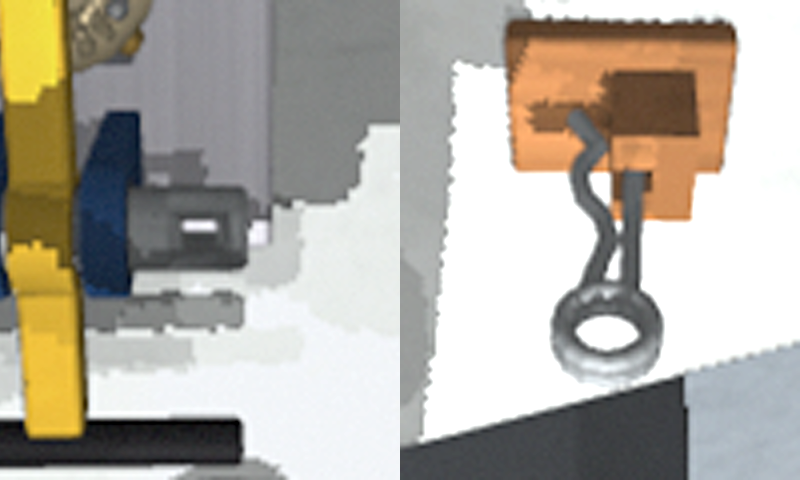

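```bash
python3 - <<'E'
from cell import *
from h import *
w=np.load("w6.npy",allow_pickle=True).item();d=np.load("w7.npy",allow_pickle=True).item()
W=lambda X,Y,z:ray(w,(X+40)/4+196-.4,Y/4+130-.4,z)
D=lambda X,Y,z:ray(d,(X-400)/4+206-.4,Y/4+122-.4,z)
h=W(199,227.5,.076);print("hole",h,wj(h),"end",wj(W(248,228,.066)),"edges",wj(W(160,187,.068)),wj(W(160,270,.070)),"window bottom",wj(W(200,226,.066)))
print("fork",wj(W(130,112,.082)),wj(W(130,295,.066)))
r=D(607,330,.08);print("ring",r)
print("leg top in rack",D(632,180,.034+.0), "hole in block",D(632,183,.034))
s=read_state();print(rel(s,[.478,-.312,.16],down(-24.7)),rel(s,[.478,-.312,.16],down(155.3)))
E
```

```text
hole [ 0.61863881 -0.12994134  0.076     ] [-56.67696018 -35.60648388  76.        ] end [-60.13517754 -46.77095478  66.        ] edges [-49.68015558 -26.80450011  68.        ] [-68.86934475 -26.55845029  70.        ] window bottom [-59.61278924 -35.7423379   66.        ]
fork [-29.37802018 -21.48014689  82.        ] [-76.58192182 -19.23225738  66.        ]
ring [ 0.47863878 -0.31273407  0.08      ]
leg top in rack [ 0.47524132 -0.31752575  0.034     ] hole in block [ 0.47433253 -0.31713001  0.034     ]
(array([-47. ,   0. ,   8.7]), array([-23.5,  23.4, -87.5])) (array([-47. ,   0. ,   8.7]), array([23.5, 23.6, 88. ]))
```

apply_moves:
  deltas:
    - [[-30, 0, -40, -23.5, 23.4, -87.5, 60], [-47, 0, -30, -23.5, 23.4, -87.5, 40], [-47, 0, -30, -23.5, 23.4, -87.5, 40], [-47, 0, -30, -23.5, 23.4, -87.5, 40], [-47, 0, -30, -23.5, 23.4, -87.5, 40], [-47, 0, -30, -23.5, 23.4, -87.5, 40], [-47, 0, -30, -23.5, 23.4, -87.5, 40], [-47, 0, -30, -23.5, 23.4, -87.5, 40], [-47, 0, -30, -23.5, 23.4, -87.5, 40], [-47, 0, -30, -23.5, 23.4, -87.5, 40]]

```text
t: 19.73
ee_pos: [0.4958, -0.3193, 0.1944]
tool_rot: [-2.869, -1.193, 0.202]
wrist_force: [0.5, 0.5, -0.3]
width: 0.0402
finger_force: 0.0
```

```bash
python3 - <<'E'
from cell import *
from h import *
s=read_state();print(s["ee_pos"],rel(s,[.4782,-.3125,.14],down(-24.7)))
E
```

```text
[ 0.49575129 -0.31926114  0.19435294] (array([ -1.6, -13. ,  56. ]), array([ -5.4,   5.4, -20.1]))
```

apply_moves:
  deltas:
    - [[-2, -13, 20, -5.4, 5.4, -20.1, 40], [-2, -13, 40, -5.4, 5.4, -20.1, 40], [-2, -13, 56, -5.4, 5.4, -20.1, 40], [-2, -13, 56, -5.4, 5.4, -20.1, 40], [-2, -13, 56, -5.4, 5.4, -20.1, 40], [-2, -13, 56, -5.4, 5.4, -20.1, 40]]

```text
t: 20.23
ee_pos: [0.4784, -0.3138, 0.1408]
tool_rot: [-2.654, -1.681, 0.004]
wrist_force: [0.5, 0.3, 0.0]
width: 0.0399
finger_force: 0.0
```

```bash
python3 - <<'E'
from cell import *
from h import *
s=read_state();print(s["ee_pos"],rel(s,[.4782,-.3125,.061],down(-24.7)))
E
```

```text
[ 0.47839219 -0.3138253   0.14082387] (array([ 1.3, -0.6, 79.8]), array([-0.1,  0.1, -0.6]))
```

apply_moves:
  deltas:
    - [[1, -0.5, 35, 0, 0, -0.5, 40], [1, -0.5, 60, 0, 0, -0.5, 40], [1, -0.5, 74, 0, 0, -0.5, 40], [1, -0.5, 79, 0, 0, -0.5, 40], [1, -0.5, 79, 0, 0, -0.5, 30], [1, -0.5, 79, 0, 0, -0.5, 20], [1, -0.5, 79, 0, 0, -0.5, 5], [1, -0.5, 79, 0, 0, -0.5, 5], [1, -0.5, 79, 0, 0, -0.5, 5], [1, -0.5, 79, 0, 0, -0.5, 5]]

```text
t: 21.07
ee_pos: [0.4787, -0.3133, 0.0623]
tool_rot: [2.643, 1.696, -0.002]
wrist_force: [1.4, 0.3, 5.4]
width: 0.0089
finger_force: 61.6
```

apply_moves:
  deltas:
    - [[0, 0, -5, 0, 0, 0, 5], [0, 0, -12, 0, 0, 0, 5], [0, 0, -25, 0, 0, 0, 5], [0, 0, -40, 0, 0, 0, 5], [0, 0, -60, 0, 0, 0, 5], [0, 0, -80, 0, 0, 0, 5], [0, 0, -100, 0, 0, 0, 5], [0, 0, -100, 0, 0, 0, 5]]

```text
t: 21.73
ee_pos: [0.4798, -0.3141, 0.1663]
tool_rot: [2.639, 1.694, 0.0]
wrist_force: [1.0, -0.2, 1.1]
width: 0.009
finger_force: 60.9
```

```bash
python3 - <<'E'
from cell import *
from h import *
s=read_state();print(s["ee_pos"],s["width"],s["finger_force"],s["wrist_force"],rel(s,jw(-55,-35.7,158),down(7.1)))
d=snapshot("wrist");np.save("w8.npy",d,allow_pickle=True)
q=R.from_rotvec(s["tool_rot"])
for n,p in dict(ring=(0,0,-.019),leg=(-.0045,0,.027),tip=(-.0045,0,.051)).items():print(n,proj(d,s["ee_pos"]+q.apply(p)))
E
```

```text
[ 0.47979872 -0.31408173  0.16631774] 0.008993904498835446 60.88712811470032 [ 0.98225359 -0.24927364  1.06428073] (array([226.7,  48.7,   7.9]), array([  0.2,   0.2, -31.7]))
ring [257.68844804 262.39992057]
leg [257.73104744 228.98098007]
tip [257.75007505 214.30840895]
```

apply_moves:
  deltas:
    - [[35, 8, 0, 0, 0, -7, 5], [70, 16, 0, 0, 0, -14, 5], [105, 24, 2, 0, 0, -21, 5], [140, 32, 4, 0, 0, -28, 5], [175, 40, 6, 0, 0, -31.7, 5], [205, 46, 8, 0, 0, -31.7, 5], [220, 48, 8, 0, 0, -31.7, 5], [226.7, 48.7, 8, 0, 0, -31.7, 5], [226.7, 48.7, 8, 0, 0, -31.7, 5], [226.7, 48.7, 8, 0, 0, -31.7, 5]]

```text
t: 22.62
ee_pos: [0.6152, -0.1271, 0.1515]
tool_rot: [-2.077, -2.352, 0.006]
wrist_force: [-0.1, -0.7, -1.6]
width: 0.009
finger_force: 60.8
```

```bash
python3 - <<'E'
from cell import *
from h import *
for i in range(2):
    s=read_state();print(wj(s["ee_pos"]),s["wrist_force"],rel(s,jw(-55,-35.7,140),down(7.1)))
    d=snapshot("wrist")
np.save("w9.npy",d,allow_pickle=True)
# pin hole detection: same pixel template from w6 (countersink dark rectangle) shifted by predicted motion
q=R.from_rotvec(s["tool_rot"])
print("pred hole px",proj(d,jw(-59.5,-35.7,76)),"tip px",proj(d,s["ee_pos"]+q.apply((-.0047,0,.052))),"ring",proj(d,s["ee_pos"]+q.apply((0,0,-.018))))
u,v=proj(d,jw(-59.5,-35.7,76)).astype(int)
g=cv2.cvtColor(d["image"],cv2.COLOR_BGR2GRAY);print(u,v);print(g[v-18:v+19:2,u-24:u+22:2])
E
```

```text
[-53.47101498 -32.52458156 151.46369093] [-0.1470332  -0.70324921 -1.57786748] (array([-1.5,  3.2, 11.4]), array([-0.3, -0. , -0. ]))
[-53.9571996  -32.42672064 151.69500911] [-0.37304836  0.48151946 -0.68386719] (array([-1. ,  3.3, 11.7]), array([-0.3, -0. , -0.1]))
pred hole px [262.51871336 203.54199124] tip px [258.18307757 214.18486705] ring [258.31460879 261.50855699]
262 203
[[ 32  33  32  22  41  83  81  82  83  80  79  81  81 100  95 113 113 115
  115 113 110  90 105]
 [ 33  33  34  28  32  81 160  80  82  81  83  80  79  82  81  97 110  97
  119 114 108  90  98]
 [ 37  39  35  44  44  54  88  91  93  62  56  60  64  66  68  64  61  59
   70 106 109  99 187]
 [ 33  38  30  50  53  54  54  52  63  69  69  69  71  67  68  66  68  64
   60  99 105  79 183]
 [ 30  37  39  52  58  57  58  60  78  82  81  79  78  77  73  73  73  73
   65 173 196 134 184]
 [ 33  32  33  53  61  59  61  58  77  68  67  75  75  76  74  77  75  76
   67 180 193 143 184]
 [ 31  31  31  62  64  65  64  64  67  66  68  58  50  50  45  60  57  85
   66 173 192 141 182]
 [ 33  30  25  63  64  63  64  65  6
[... 428 characters left out ...]
 51 169 183 182 184]
 [ 31  30  32  52  57  57  57  58  52  58  61  57  64  62  55  54  54  53
   46 173 182 181 183]
 [ 31  30  27  55  94  92  93  94  56  61  61  52 102 100  99  97  90  96
  150 193 191 183 183]
 [ 31  27  30  75 189 189 191 150  82  60  60  53 190 200 160 159 187 195
  192 191 190 192 189]
 [ 27  30  29  63 101  99 100 105  60  68  57  49 110 115 118 118 118 144
  191 190 190 191 190]
 [ 37  39  41  85 105 103 104 105  62  71  57  52 111 120 119 119 119 116
  193 192 190 190 190]
 [108 108  95 100 104 104 105 106  59  59  57  53 111 120 120 120 120 114
  193 191 190 191 190]
 [118 119 102 104 102 103 103 106  60  59  58  52 111 119 119 118 118 152
  191 190 191 191 190]]
```

apply_moves:
  deltas:
    - [[-1, 3.8, 0, 0, 0, 0, 5], [-1, 3.8, 8, 0, 0, 0, 5], [-1, 3.8, 16, 0, 0, 0, 5], [-1, 3.8, 20, 0, 0, 0, 5], [-1, 3.8, 23, 0, 0, 0, 5], [-1, 3.8, 26, 0, 0, 0, 5], [-1, 3.8, 26, 0, 0, 0, 5]]

```text
t: 23.3
ee_pos: [0.6193, -0.1269, 0.1248]
tool_rot: [-2.077, -2.351, 0.004]
wrist_force: [0.7, -0.5, -1.2]
width: 0.0088
finger_force: 60.8
```

```bash
cat > st.py <<'E'
from cell import *
from h import *
s=read_state();print(wj(s["ee_pos"]).round(1),"force jig",(X@s["wrist_force"][:2]).round(1),(Y@s["wrist_force"][:2]).round(1),s["wrist_force"][2].round(1),"torque",s["wrist_torque"].round(2),s["width"],rel(s,s["ee_pos"],down(7.1))[1])
E
python3 st.py
```

```text
[-53.7 -36.6 124.8] force jig -0.6 -0.6 -1.2 torque [ 0.01 -0.01 -0.02] 0.00883481683693275 [-0.3 -0.1 -0. ]
```

apply_moves:
  deltas:
    - [[0, 0, 2, 0, 0, 0, 5], [0, 0, 4, 0, 0, 0, 5], [0, 0, 6, 0, 0, 0, 5], [0, 0, 6, 0, 0, 0, 5]]

```text
t: 23.63
ee_pos: [0.6198, -0.1269, 0.1197]
tool_rot: [-2.078, -2.353, 0.003]
wrist_force: [-0.1, 0.0, -0.3]
width: 0.0087
finger_force: 60.8
```

```bash
python3 st.py
```

```text
[-53.8 -37.1 119.7] force jig 0.0 0.1 -0.3 torque [ 0.02 -0.03 -0.01] 0.0087480139610739 [-0.2 -0.  -0. ]
```

apply_moves:
  deltas:
    - [[0, 0, 3, 0, 0, 0, 5], [0, 0, 6, 0, 0, 0, 5], [0, 0, 9, 0, 0, 0, 5], [0, 0, 11, 0, 0, 0, 5], [0, 0, 11, 0, 0, 0, 5]]

```text
t: 24.05
ee_pos: [0.6196, -0.1264, 0.1083]
tool_rot: [-2.077, -2.352, 0.003]
wrist_force: [1.1, 2.2, -1.9]
width: 0.0087
finger_force: 60.8
```

```bash
python3 st.py
```

```text
[-53.3 -37.  108.3] force jig 2.1 -1.3 -1.9 torque [ 0.49 -0.1   0.04] 0.008698026731310293 [-0.2 -0.1 -0. ]
```

apply_moves:
  deltas:
    - [[0, 0, 3, 0, 0, 0, 5], [0, 0, 6, 0, 0, 0, 5], [0, 0, 8, 0, 0, 0, 5], [0, 0, 8, 0, 0, 0, 5]]

```text
t: 24.38
ee_pos: [0.6193, -0.1269, 0.0998]
tool_rot: [-2.077, -2.352, 0.004]
wrist_force: [1.2, 2.1, -3.1]
width: 0.0095
finger_force: 60.6
```

```bash
python3 st.py
```

```text
[-53.7 -36.6  99.8] force jig 1.9 -1.4 -3.1 torque [ 0.46 -0.11 -0.04] 0.00952060464293773 [-0.3 -0.1 -0. ]
```

apply_moves:
  deltas:
    - [[0, 0, 2, 0, 0, 0, 5], [0, 0, 4, 0, 0, 0, 5], [0, 0, 6, 0, 0, 0, 5], [0, 0, 6, 0, 0, 0, 5]]

```text
t: 24.72
ee_pos: [0.6197, -0.1275, 0.0945]
tool_rot: [-2.078, -2.353, 0.004]
wrist_force: [-0.9, -0.0, -1.2]
width: 0.009
finger_force: 60.8
```

```bash
python3 st.py
```

```text
[-54.4 -36.9  94.5] force jig 0.1 0.9 -1.2 torque [-0.01  0.04 -0.03] 0.00895638302150589 [-0.2  0.  -0. ]
```

apply_moves:
  deltas:
    - [[0, 0, 0, 0, 0, 0, 14], [0, 0, 0, 0, 0, 0, 20], [0, 0, 0, 0, 0, 0, 20], [0, 0, 0, 0, 0, 0, 20], [0, 0, -10, 0, 0, 0, 20], [0, 0, -30, 0, 0, 0, 20], [0, 0, -60, 0, 0, 0, 20], [0, 0, -95, 0, 0, 0, 20], [-60, 0, -120, 0, 0, 0, 20], [-60, 0, -120, 0, 0, 0, 20]]

```text
t: 25.55
ee_pos: [0.6302, -0.1885, 0.221]
tool_rot: [2.074, 2.352, 0.0]
wrist_force: [0.7, -0.5, -0.3]
width: 0.0197
finger_force: 0.0
```

```bash
python3 - <<'E'
from cell import *
from h import *
s=read_state();print(wj(s["ee_pos"]),s["wrist_force"])
d=snapshot("wrist")
u,v=proj(d,jw(-55,-36,112)).astype(int);print(u,v)
im=cv2.cvtColor(d["image"],cv2.COLOR_BGR2GRAY)
print(im[v-22:v+26:2,u-22:u+24:2])
E
```

```text
[-116.23218213  -39.86114151  220.95522004] [ 0.73770051 -0.53171384 -0.32763131]
253 116
[[104 182 181 181 180 180 181 149 112 107 109 111 111 111 112 110 112 117
  113 103  93  96  96]
 [105 186 105 105 104 133 185 109 112 108  91  83 109  98  87 112 113 116
  113 103  91  96  97]
 [104 136 108 110 109 106 139 110 114 105  57  64  85  53  62  93 114 117
  112 103  92  97  98]
 [110 107  92  92  88 111 108 111 112  88  66  73  51  65  71  85 115 116
  112 101  91  97  97]
 [ 33  23  24  24  18 101 110 112 112  88  68  74  53  70  73  89 114 116
  111 102  91  97  97]
 [ 42  43  41  30  20  88  93 101 110  78  69  77  54  71  76  84 114 115
  111 101  91  95  98]
 [ 50  46  47  31  19  72  78  85  79  66  72  78  54  74  78  86 115 117
  112 101  91  96  97]
 [ 51  53  51  36  36  65  67  65  69  58  74  79  57  74  78  66  94 116
  112 101  93  96  98]
 [ 57  60  43  35  68  63  54  54  59  57  74  79  60  72  77  70  58 112
  111 101  94  97  97]
 [ 61  60  47  45  70  71  58  57  54  58  74  76  63  73  75  70  66 110
  111 100  93  98  96]
 [ 63  63  49  52  79  72  59  61  54  5
[... 618 characters left out ...]
112  98  90  97  98]
 [ 31  35  35  28  43  73  77  77  84  84  84  83  83  81  45  44  50 114
  110  98  92  97  96]
 [ 34  35  31  25  43 109 110 110 113 108 108 109 111 110 101 100 115 115
  108  97  94  97  97]
 [ 31  30  33  26  99 108 110 111 112 108 109 109 110 111 111 111 114 115
  112  98  95  97  98]
 [ 62  61  60  60  84  86  86  89  85  81  83  83  85  85  83  81  82  84
   83  89 100  99  98]
 [100  99  97  98  99  98  99  98  97 100  98  98  97  96  98 100  98  97
   96  99  99  99  97]
 [ 96  96  97  98  96  98  98  96  96  98  97  94  95  96  96  99  97  96
   98  99  99  99  98]
 [ 97  97  98  96  98  98  98  96  97  96  97  95  95  95  94  97  99  97
   97  98  98  98  98]]
```

```bash
python3 -c "
from cell import *
print(finish_job())"
```

```text
the job is handed in; nothing more can be done
None
```

The job is handed in, but I got no verdict back. The model is in the nest, the bar is down, the pin is home and the R-clip is through the cross-hole; the final clip pose I checked only from pixel values, with no picture views left.

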